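Roll a glued card flat on the feeder's back board

ROBOT

A 7-joint arm with a two-finger parallel gripper is mounted at the origin on the work surface. World frame = base frame: x ahead of the robot, y to its left, z up, the work surface at z = 0. Lengths are in m, angles in rad, forces in N, time in s.
With the tool pointing down it reaches from about 0.425 to 0.875 m from the base axis. Payload 4.7 kg.
Tool frame: the origin (TCP) lies midway between the tips of the shut fingers; the grasp point (between the pads) lies 19 mm behind it; z points along the fingers, y is the direction in which the jaws open and shut (so a half turn about z gives the same grasp; the last joint's range is limited). The gripper opens to 85 mm and grips with 20 to 120 N. Pads are 22 mm wide; open, the fingers measure 114 mm over their backs; the gripper's body (76 mm by 85 mm) begins 54 mm behind the grasp point. The pads swing forward as they close: fully open they stand 13 mm farther back than shut.
Start: joints at [0.014, 0.321, -0.07, 1.45, 0.023, 1.371, -0.057], TCP at [0.65, -0, 0.231] pointing down, gripper open.
Joint ranges: [-2.86, 2.86], [-0.3, 2.09], [-1.38, 1.24], [0.06, 2.45], [-1.56, 4.7], [0.09, 2.05], [-2.69, 2.69]. Speed limits (rad/s): [2.57, 2.57, 3.14, 3.14, 3.14, 3.14, 3.14].

INTERFACE

Orientations are given as a unit quaternion [w, x, y, z].
In Python, from plant import arm gives the robot as it stands. The module is installed in compiled form; this text tells all that it offers.
- The arm moves only by the shell command python3 -m handwheel 'ROWS'. ROWS is JSON, one flat list of numbers, 7 for each row, row after row: the shift along the tool's x, y, z in units of 25 mm (1.0 is 25 mm), then the turn, a rotation vector about the tool's x, y, z in units of 5 degrees (1.0 is 5 degrees), then the opening, from 0 (shut) to 1 (fully open). In form: [dx, dy, dz, wx, wy, wz, fingers, dx, dy, dz, wx, wy, wz, fingers, ...]. A call has 1 to 10 rows; each row shifts and turns the commanded pose from where the row before left it, along the tool's axes as they then stand; what a row does not reach is not made up. A row lasts 1/12 s, in which the tool goes at most 41.7 mm and 7.16 degrees, less where a joint would pass 70% of its speed; a pose out of reach is approached as far as the arm can. A call is refused whole if a number of a shift passes 1 or a number of a turn 1, either way. A call with a gripper value outside its range is refused whole. The fingers move at their own pace and stop on an object; the grip force is fixed at half the most. Time passes only in rows, so rows that do not move let the fingers close. It gives the time, the measured TCP pose, the force and the opening at its end, in the units of the state.
- arm.get_obs(): the state, without advancing time (a new reading comes with each control period).
- arm.get_image(name): name is "scene" or "side" or "wrist"; returns a dict with "pixels" (400x640x3 uint8, red, green, blue), "z_map" (400x640 float32, m along the optical axis (not along the pixel's ray), 0 where there is no reading), "fx", "fy", "cx", "cy" (pixels), "D" ([k1, k2, p1, p2, k3] as OpenCV has them; the pictures are not rectified), "R" (3x3) and "t" (3): a world point X has camera coordinates R X + t. Camera axes: x right, y down, z forward; pixel columns grow to the right and rows downward; lengths in m; the calibration is good to about 2 mm. A picture is of the moment at which its call begins.
- arm.job_done(): hands the job in, once; it reports no verdict.
Trained networks look in a picture, given as the dict that the camera call returned (one of the last four; its "shot" number tells which), for a name from the list of things; names that differ only in an ending like _2 or _b are one class to them, and where a whole thing is asked for, a point or a joint stands for the part that bears it (a point fixed in the world has none). Each returns a list of dicts, best first, with "score" (0 to 1); they miss things now and then, are a little off and sometimes report something else, mostly with a low value. They report only what shows in the picture. A call takes as long as a camera call. They do not tell look-alikes from the thing itself.
- arm.spot_in(picture, name): "xy" ([column, row] in pixels, amid what is visible of it).
- arm.tip_of(picture, name): "xy" ([column, row] in pixels: a listed point, or the origin of a listed thing).
The state is a dict: "time": time; "qpos": joint angles; "joint_velocities": joint speeds; "tau": joint torques, N m; "position": TCP position; "tool_rot": TCP orientation; "wrist_force": force on the tool from outside, world axes, zero at the start; "wrist_torque": the same for the moment, N m; "opening": finger opening in m.
Only numpy, scipy, OpenCV 4.12 (cv2) and the standard library are available. Lean on these libraries where they do the work, as an engineer would, in place of code of your own. Each camera call takes 0.05 s, during which the arm holds its last target. There are 200 camera calls.

TASK

The bird card has just been glued to the plywood back of the bird feeder: press it down with the blue roller that lies beside it. With fingertips on top of the roller, bearing down on it, roll it straight across the whole card and let it come to rest on the bare wood at the far end, where, seen from above, it covers none of the card and does not stick out over the end of the board, still lying square across it. Roll it, do not drag or pick it up, and leave the card tubes and the glue stick where they stand.

Things in the scene. Friction and masses are not known exactly. Their poses are not given: they have to be found in the camera images.
- board: Plywood board, 160 mm along its x, 230 mm along its y, fixed on a thin dark non-slip mat (230 x 290 mm). Origin: centre of the underside, on the table; the top of the wood is 14 mm above the origin, z up. The roller starts at the -y end and is to be rolled towards +y; the far end of the wood lies at y = +115 mm.
- card: Thin card, yellow rim and green middle with a white bird, glued on the board: 100 mm along its x, 64 mm along its y (its edges at y = -32 and +32 mm). Origin: its centre on top of the wood; axes nearly those of the board. Its place on the board differs a little each time; it does not move and is under 1.5 mm thick.
- roller: Blue silicone roller, no handles: plain cylinder, diameter 60 mm, length 120 mm, 0.29 kg, loose on the board before the card. Origin: middle of its axis (30 mm above the wood); x along its axis, nearly the board's x; y and z turn with it. Friction 0.5 to 1; left alone it stops within 5 mm. A fingertip keeping its spot on top moves twice as fast as the axis: use strokes. Bearing down: 5 to 20 N.
- tube_a: Empty cardboard tube standing upright on the table past the far end of the board: 45 mm across, 100 mm high, 20 g. Origin: centre of its foot. Leave alone.
- tube_b: Second cardboard tube of the same size, standing beside the first. Origin: centre of its foot. Leave alone.
- glue: Glue stick, white with red cap, standing upright on the table beyond the board's +x side: 31 mm across, 108 mm high, 40 g. Origin: centre of its foot. Leave alone.
Mind the look-alikes: they are no part of the job. Of the things shaped like the roller, the blue one is meant.

How it is judged:
By the outcome, as a careful person would: the job done as asked, in the order asked, and still so for the second after the job is handed in, with the robot touching nothing.
It also fails if it takes over 58 s, if anything falls off the work surface, if the arm or the gripper's body presses on something with over 40 N, if the wrist force passes 120 N, or if a joint passes its speed limit or range.

## Working session

There is one attempt and no reset: what is moved stays moved. The work goes in short steps, Python scripts to look and compute and a shell command to move; the robot and the scene stay as the last step left them, time stands still between calls to the robot, and variables do not carry over. Pictures are saved under pics/ and viewed, about 8 in all and at most 12, crops included, and the job is handed in when it is done.

```bash
mkdir -p pics; cat > h.py <<'E'
import numpy as np, cv2
from plant import arm
def save(p,name): cv2.imwrite('pics/'+name,cv2.cvtColor(p['pixels'],cv2.COLOR_RGB2BGR))
def K(p): return np.array([[p['fx'],0,p['cx']],[0,p['fy'],p['cy']],[0,0,1.]])
def cloud(p):
    "world point for each pixel, nan where no depth"
    h,w=p['z_map'].shape
    uv=np.stack(np.meshgrid(np.arange(w),np.arange(h)),-1).reshape(-1,1,2).astype(np.float64)
    n=cv2.undistortPoints(uv,K(p),np.array(p['D'])).reshape(-1,2)
    z=p['z_map'].reshape(-1,1).astype(float).copy(); z[z==0]=np.nan
    c=np.hstack([n*z,z])
    return ((c-np.array(p['t']))@np.array(p['R'])).reshape(h,w,3)
E
python3 - <<'E'
from h import *
for n in ['scene','side']:
    p=arm.get_image(n); save(p,n+'1.png'); C=cloud(p)
    print(n,'cam',-np.array(p['R']).T@np.array(p['t']))
    for k in ['board','card','roller','tube_a','glue']:
        for d in arm.spot_in(p,k)[:3]:
            u,v=map(int,np.round(d['xy'])); print(k,round(d['score'],2),u,v,C[v,u].round(3))
print(arm.get_obs())
E
```

```text
scene cam [ 1.24579645 -0.01476107  0.74242618]
board 0.8 287 229 [ 0.573 -0.1    0.015]
card 0.97 281 211 [ 0.506 -0.122  0.017]
roller 0.98 270 203 [ 0.516 -0.148  0.056]
roller 0.93 224 148 [ 0.248 -0.327  0.048]
roller 0.65 267 309 [ 0.839 -0.12   0.062]
tube_a 0.9 347 228 [0.635 0.052 0.088]
tube_a 0.61 320 254 [ 0.707 -0.012  0.078]
glue 0.77 239 243 [ 0.669 -0.205  0.069]
side cam [0.04727723 0.8220685  0.84399779]
board 0.64 328 204 [ 0.53  -0.063  0.016]
roller 0.98 304 266 [0.449 0.195 0.061]
roller 0.94 474 174 [ 0.221 -0.322  0.054]
roller 0.65 248 158 [ 0.811 -0.101  0.049]
tube_a 0.81 279 206 [0.598 0.062 0.073]
tube_a 0.7 268 182 [0.671 0.001 0.08 ]
glue 0.92 315 152 [ 0.645 -0.198  0.065]
{'time': 0.6, 'qpos': array([ 0.01410849,  0.32096355, -0.07009232,  1.45053272,  0.02260566,
        1.37075395, -0.05690033]), 'joint_velocities': array([-0.00084328,  0.00021725,  0.0010375 ,  0.00053115,  0.0018876 ,
       -0.00039908, -0.00050417]), 'tau': array([ 3.29152699e-04, -4.93086648e+01, -3.81000051e-01, -3.14411902e+01,
        1.32939193e-02,  1.51366323e-03,  2.95996767e-05]), 'position': array([ 6.50021369e-01, -3.64428214e-05,  2.31355711e-01]), 'tool_rot': array([6.42964921e-05, 7.07105099e-01, 7.07108459e-01, 2.78538389e-05]), 'wrist_force': array([-0.45404082, -0.39225169, -1.11127408]), 'wrist_torque': array([ 0.00298824, -0.0286507 ,  0.00940835]), 'opening': 0.08538496407515087}
```

View pics/scene1.png

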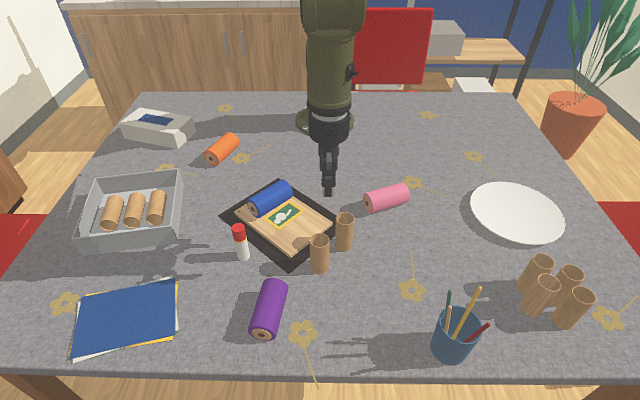

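View pics/side1.png

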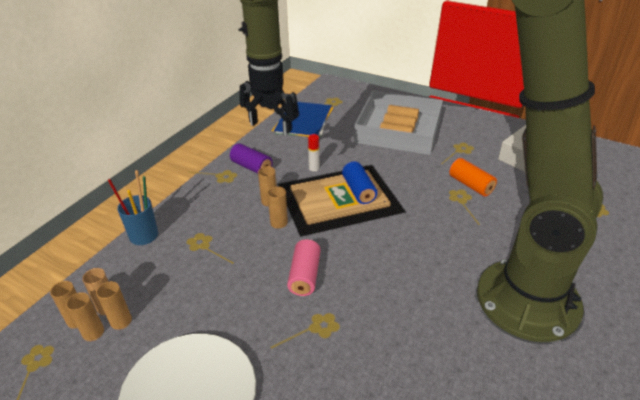

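The pictures show the blue roller at (270,198) in the scene view, lying at the near-robot end of the board. The card is at (284,215), the tubes at (345,230) and (320,254), and the glue at (239,243). Pink, purple and orange rollers are look-alikes. Next I measure the geometry.

```bash
cat >> h.py <<'E'
def rect(P):
    (c,s,a)=cv2.minAreaRect((P[:,:2]*1000).astype(np.float32)); return np.round(c,1),np.round(s,1),round(a,1)
def masks(p,C):
    H=cv2.cvtColor(p['pixels'],cv2.COLOR_RGB2HSV).astype(int); h,s,v=H[...,0],H[...,1],H[...,2]
    z=C[...,2]; r=(abs(C[...,0]-.56)<.2)&(abs(C[...,1]+.1)<.2)
    m=dict(blue=r&(h>100)&(h<130)&(s>120)&(z>.02),
      wood=r&(h>8)&(h<22)&(s>50)&(v>110)&(abs(z-.014)<.006),
      card=r&(h>=22)&(h<95)&(s>110)&(abs(z-.015)<.006),
      tube=r&(z>.085)&(z<.108)&(h<25)&(s>60), red=r&((h<6)|(h>174))&(s>150)&(z>.05))
    for k in m:
        n,l,st,_=cv2.connectedComponentsWithStats(m[k].astype(np.uint8))
        if k!='tube' and n>1: m[k]=l==1+np.argmax(st[1:,4])
    return m
E
python3 - <<'E'
from h import *
for n in ['scene','side']:
    p=arm.get_image(n); C=cloud(p); M=masks(p,C)
    for k,m in M.items():
        P=C[m]; P=P[~np.isnan(P).any(1)]
        if len(P)<8: print(n,k,len(P)); continue
        print(n,k,len(P),*rect(P),'z',np.percentile(P[:,2],[5,50,95]).round(4))
        if k=='tube':
            l=cv2.kmeans(P[:,:2].astype(np.float32),2,None,(3,30,1e-5),5,0)[1].ravel()
            for i in (0,1): print('   ',*rect(P[l==i]))
        if k=='blue':
            T=P[P[:,2]>P[:,2].max()-.006]; print('   top',*rect(T),T.mean(0).round(3))
E
```

```text
scene blue 839 [ 488.1 -149.6] [ 56.  119.9] 43.9 z [0.0388 0.0665 0.0751]
   top [ 485.9 -150.8] [ 34.6 118.5] 44.1 [ 0.487 -0.153  0.074]
scene wood 2213 [ 525.6 -116.9] [231.6 162.1] 47.4 z [0.0122 0.0149 0.017 ]
scene card 207 [ 516.7 -114. ] [ 66.6 100.8] 46.3 z [0.0136 0.0159 0.0181]
scene tube 503 [666.4 -69.4] [102.6 292.2] 11.3 z [0.0859 0.0954 0.1061]
    [649.7  16.8] [ 45.3 137.9] 48.0
    [ 656.4 -203.8] [28.4 30. ] 42.1
scene red 171 [ 656.  -204.1] [28.9 28.5] 5.3 z [0.0783 0.1071 0.1101]
side blue 667 [ 485.1 -150.3] [ 56.4 127.9] 46.2 z [0.0467 0.0695 0.0757]
   top [ 481.7 -150.9] [ 28.3 118.1] 45.4 [ 0.483 -0.151  0.074]
side wood 2024 [ 525.5 -117.1] [229.4 165.1] 46.7 z [0.0109 0.0148 0.0177]
side card 272 [ 519.3 -113.3] [59.3 96.3] 49.4 z [0.0134 0.0158 0.0187]
side tube 460 [664.  -64.7] [102.2 290.2] 10.7 z [0.0861 0.0947 0.1038]
    [ 651.3 -199.4] [28.8 21.8] 32.4
    [649.9  15.1] [ 44.8 141.7] 48.5
side red 140 [ 653.9 -203.5] [28.5 31.7] 30.7 z [0.0803 0.0999 0.1107]
```

Board centre is (525.5,-117) mm and its +y runs at about 47°. The roller axis is at (486,-150.5), board y ≈ -51, and the card spans about -35 to +30. The axis therefore has to end between about 60 and 85, so I aim for 72. I'll use two spread fingertips along the roller axis, so the tool needs a 43° turn. First I go above the roller.

```bash
python3 -m handwheel '[-0.9,-0.98,0,0,0,0,0.6,-0.9,-0.98,0,0,0,0,0.6,-0.9,-0.98,0,0,0,0,0.6,-0.9,-0.98,0,0,0,0,0.6,-0.9,-0.98,0,0,0,0,0.6,-0.9,-0.98,0,0,0,0,0.6,-0.9,-0.98,0,0,0,0,0.6]'
python3 -m handwheel '[0,0,0,0,0,0.956,0.6,0,0,0,0,0,0.956,0.6,0,0,0,0,0,0.956,0.6,0,0,0,0,0,0.956,0.6,0,0,0,0,0,0.956,0.6,0,0,0,0,0,0.956,0.6,0,0,0,0,0,0.956,0.6,0,0,0,0,0,0.956,0.6,0,0,0,0,0,0.956,0.6,0,0,0,0,0,0,0.6]'
cat >> h.py <<'E'
from scipy.spatial.transform import Rotation as Ro
B=np.array([525.5,-117.]); a=np.radians(47.); U=np.array([np.cos(a),np.sin(a)]); X=np.array([U[1],-U[0]])
def tool():
    o=arm.get_obs(); R=Ro.from_quat(o['tool_rot'],scalar_first=True).as_matrix(); d=o['position'][:2]*1000-B
    print('t',o['time'],'tcp board x,y',(d@X).round(1),(d@U).round(1),'z',(o['position'][2]*1000).round(1),'toolx deg',np.degrees(np.arctan2(R[1,0],R[0,0])).round(1),
     'tilt',R[:2,2].round(4),'F',o['wrist_force'].round(1),'open',round(o['opening'],4))
def roller(name='scene'):
    p=arm.get_image(name); C=cloud(p); M=masks(p,C)
    P=C[M['blue']]; P=P[~np.isnan(P).any(1)]; b=(P[:,:2]*1000-B)
    x,y,z=b@X,b@U,P[:,2]*1000
    # axis: fit y0+k*x and radius 30 at axis height 44.5
    from scipy.optimize import least_squares
    f=lambda q: np.hypot((y-q[0]-q[1]*x)/np.hypot(1,q[1]),z-44.5-q[2])-30
    q=least_squares(f,[y.mean(),0,0],loss='soft_l1').x
    print(name,'roller n',len(y),'axis y',q[0].round(1),'yaw deg',np.degrees(q[1]).round(1),'dz',q[2].round(1),'x',x.min().round(1),x.max().round(1),'at x=+-50',(q[0]-50*q[1]).round(1),(q[0]+50*q[1]).round(1)); return p,C,M
E
python3 - <<'E'
from h import *
tool()
for n in('scene','side'):
    try: 
        p,C,M=roller(n); P=C[M['card']]*1000; print(n,'card y',*np.percentile((P[:,:2]-B)@U,[0,1,99,100]).round(1))
    except Exception as e: print(n,e)
p=arm.get_image('wrist'); save(p,'w1.png')
E
```

```text
time: 1.28
position: [0.4772, -0.1585, 0.2315]
tool_rot: [0.0, 0.707, 0.707, 0.0]
wrist_force: [0.2, -0.5, 1.0]
opening: 0.0513
time: 2.12
position: [0.4785, -0.1575, 0.2315]
tool_rot: [0.0, 0.918, 0.398, 0.0]
wrist_force: [0.4, -0.4, -0.4]
opening: 0.0516
t 2.1167 tcp board x,y -6.7 -61.7 z 231.5 toolx deg 46.9 tilt [ 0.0003 -0.0001] F [ 0.4 -0.4 -0.4] open 0.0516
scene roller n 839 axis y -55.1 yaw deg -1.4 dz 0.2 x -65.0 54.8 at x=+-50 -53.9 -56.3
scene card y -36.5 -34.1 29.5 31.4
side roller n 668 axis y -55.7 yaw deg -1.4 dz 0.1 x -68.6 56.0 at x=+-50 -54.4 -56.9
side card y -30.2 -29.8 27.1 27.6
```

View pics/w1.png

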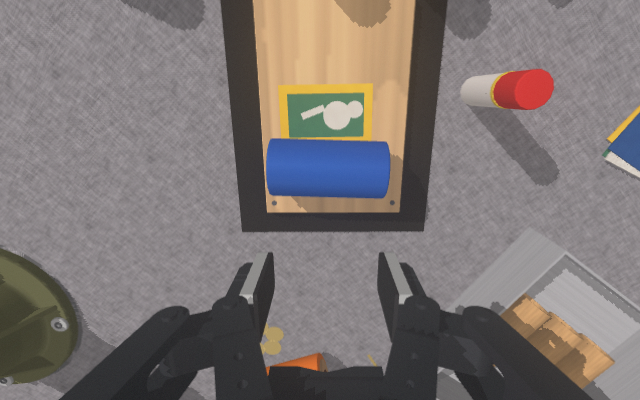

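The wrist view shows the blue roller spanning (267–390, 140–198), square to the jaws, with the card and bird just ahead of it. The fit gives axis y = -55 and yaw -1.4°. Next I descend to just above it, 11 mm behind the axis.

```bash
python3 -m handwheel '[-0.18,0,0.97,0,0,0,0.6,0,0,0.97,0,0,0,0.6,0,0,0.97,0,0,0,0.6,0,0,0.97,0,0,0,0.6,0,0,0.97,0,0,0,0.6,0,0,0.97,0,0,0,0.6,0,0,0.1,0,0,0,0.6,0,0,0.1,0,0,0,0.6,0,0,0,0,0,0,0.6]'
python3 -m handwheel '[0,0,0.1,0,0,0,0.6,0,0,0.1,0,0,0,0.6,0,0,0.1,0,0,0,0.6,0,0,0,0,0,0,0.6]'
```

```text
time: 3.02
position: [0.476, -0.161, 0.0815]
tool_rot: [0.0, 0.917, 0.399, 0.0]
wrist_force: [-0.0, 0.2, -0.1]
opening: 0.0512
time: 3.35
position: [0.4756, -0.1609, 0.0735]
tool_rot: [0.0, 0.917, 0.399, 0.0]
wrist_force: [-0.2, 0.7, -0.3]
opening: 0.0513
```

```bash
for i in 1 2; do python3 -m handwheel '[0,0,0.06,0,0,0,0.6,0,0,0,0,0,0,0.6]' | grep -E 'pos|force'; done
python3 -c "
from h import *
tool()"
```

```text
position: [0.4754, -0.1608, 0.0718]
wrist_force: [-0.4, 0.6, -0.4]
position: [0.4757, -0.1609, 0.0705]
wrist_force: [-0.2, 0.0, 0.7]
t 3.6833 tcp board x,y -6.5 -66.1 z 70.5 toolx deg 47.0 tilt [ 0.0006 -0.0003] F [-0.2  0.   0.7] open 0.051
```

```bash
python3 -m handwheel '[0,0,0.04,0,0,0,0.6,0,0,0,0,0,0,0.6]' | grep -E 'pos|force';python3 -m handwheel '[0,0,0.04,0,0,0,0.6,0,0,0,0,0,0,0.6]' | grep -E 'pos|force'
python3 - <<'E'
from h import *
tool(); roller('scene'); roller('side'); p=arm.get_image('side'); cv2.imwrite('pics/s2.png',cv2.resize(p['pixels'][100:260,240:440,::-1],None,fx=3,fy=3))
E
```

```text
position: [0.476, -0.1608, 0.0703]
wrist_force: [-1.4, 1.3, 6.1]
position: [0.4763, -0.1605, 0.0701]
wrist_force: [-4.5, 2.2, 11.8]
t 4.0167 tcp board x,y -6.3 -65.4 z 70.1 toolx deg 47.0 tilt [0.0015 0.0003] F [-4.5  2.2 11.8] open 0.0514
scene roller n 823 axis y -54.8 yaw deg -1.4 dz 0.4 x -64.8 54.8 at x=+-50 -53.6 -56.1
side roller n 612 axis y -55.2 yaw deg -1.1 dz 0.1 x -68.3 54.7 at x=+-50 -54.2 -56.1
```

View pics/s2.png

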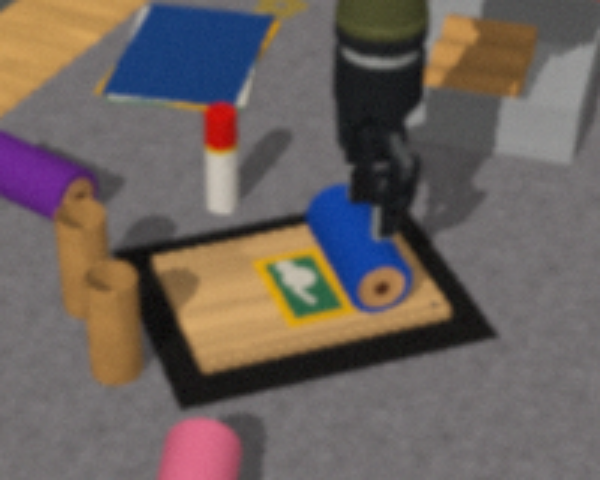

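Contact is firm at about 6 N per commanded mm, with 12 N now. First stroke: the tip goes +40 mm, so the axis should go about +20 mm.

```bash
python3 -m handwheel '[0.2,0,0,0,0,0,0.6,0.2,0,0,0,0,0,0.6,0.2,0,0,0,0,0,0.6]' | grep -E 'pos|force'; python3 -m handwheel '[0.2,0,0,0,0,0,0.6,0.2,0,0,0,0,0,0.6,0.2,0,0,0,0,0,0.6,0,0,0,0,0,0,0.6]' | grep -E 'pos|force'
python3 - <<'E'
from h import *
tool(); roller('scene'); roller('side')
E
```

```text
position: [0.4872, -0.1493, 0.0706]
wrist_force: [-1.3, 1.7, 12.3]
position: [0.4985, -0.1378, 0.0706]
wrist_force: [-0.3, 2.1, 11.8]
t 4.75 tcp board x,y -5.6 -33.6 z 70.6 toolx deg 47.1 tilt [0.0043 0.0003] F [-0.3  2.1 11.8] open 0.0514
scene roller n 752 axis y -38.9 yaw deg -1.6 dz 0.3 x -64.8 55.3 at x=+-50 -37.4 -40.3
side roller n 513 axis y -39.5 yaw deg -1.6 dz 0.0 x -67.1 54.9 at x=+-50 -38.1 -40.9
```

Pure rolling: the tip moved 32 and the axis 16. I continue this stroke, then lift and come back.

```bash
python3 -m handwheel '[0.2,0,0,0,0,0,0.6,0.2,0,0,0,0,0,0.6,0.16,0,0,0,0,0,0.6,0,0,0,0,0,0,0.6]' | grep -E 'pos|force'
python3 - <<'E'
from h import *
tool(); roller('scene'); roller('side')
E
```

```text
position: [0.5081, -0.128, 0.0703]
wrist_force: [1.0, 0.6, 8.4]
t 5.1833 tcp board x,y -5.3 -19.9 z 70.3 toolx deg 47.0 tilt [ 0.0047 -0.0002] F [1.  0.6 8.4] open 0.051
scene roller n 718 axis y -32.0 yaw deg -1.7 dz 0.3 x -65.6 55.9 at x=+-50 -30.6 -33.5
side roller n 485 axis y -32.6 yaw deg -1.3 dz -0.1 x -68.6 57.9 at x=+-50 -31.5 -33.8
```

```bash
python3 -m handwheel '[0,0,-0.3,0,0,0,0.6,-0.5,0,-0.1,0,0,0,0.6,-0.5,0,0,0,0,0,0.6,0,0,0.2,0,0,0,0.6,0,0,0.1,0,0,0,0.6,0,0,0.08,0,0,0,0.6,0,0,0,0,0,0,0.6]' | grep -E 'pos|force'
python3 -c "
from h import *
tool();roller()"
python3 -m handwheel '[0.2,0,0,0,0,0,0.6,0.2,0,0,0,0,0,0.6,0.2,0,0,0,0,0,0.6]' | grep -E 'pos|force'
```

```text
position: [0.4885, -0.1468, 0.0694]
wrist_force: [-2.3, 0.9, 7.9]
t 5.8667 tcp board x,y -6.7 -47.1 z 69.4 toolx deg 47.0 tilt [-0.0001  0.0004] F [-2.3  0.9  7.9] open 0.0509
scene roller n 842 axis y -32.3 yaw deg -1.6 dz 0.2 x -64.6 55.4 at x=+-50 -30.9 -33.7
position: [0.4999, -0.1351, 0.0705]
wrist_force: [-3.0, 2.4, 12.7]
```

```bash
python3 -m handwheel '[0.2,0,0,0,0,0,0.6,0.2,0,0,0,0,0,0.6,0.2,0,0,0,0,0,0.6]' | grep -E 'pos|force';  python3 -m handwheel '[0.2,0,0,0,0,0,0.6,0.2,0,0,0,0,0,0.6,0.2,0,0,0,0,0,0.6,0,0,0,0,0,0,0.6]' | grep -E 'pos|force'
python3 -c "
from h import *
tool();roller();roller('side')"
```

```text
position: [0.5107, -0.124, 0.0706]
wrist_force: [-1.3, 1.8, 11.2]
position: [0.5219, -0.1126, 0.0706]
wrist_force: [-0.0, 0.6, 11.7]
t 6.75 tcp board x,y -5.6 0.7 z 70.6 toolx deg 47.1 tilt [0.0045 0.0005] F [-0.   0.6 11.7] open 0.0511
scene roller n 730 axis y -8.2 yaw deg -1.5 dz 0.3 x -64.0 55.5 at x=+-50 -6.9 -9.5
side roller n 492 axis y -8.9 yaw deg -1.3 dz 0.1 x -68.3 56.4 at x=+-50 -7.8 -10.0
```

Steady at 11–13 N across the card. Third stroke.

```bash
python3 -m handwheel '[0,0,-0.3,0,0,0,0.6,-0.41,0,-0.1,0,0,0,0.6,-0.41,0,0,0,0,0,0.6,0,0,0.2,0,0,0,0.6,0,0,0.1,0,0,0,0.6,0,0,0.1,0,0,0,0.6,0,0,0,0,0,0,0.6]' | grep -E 'pos|force'
python3 -m handwheel '[0.2,0,0,0,0,0,0.6,0.2,0,0,0,0,0,0.6,0.2,0,0,0,0,0,0.6,0.2,0,0,0,0,0,0.6,0.2,0,0,0,0,0,0.6]' | grep -E 'pos|force';  python3 -m handwheel '[0.2,0,0,0,0,0,0.6,0.2,0,0,0,0,0,0.6,0.2,0,0,0,0,0,0.6,0.2,0,0,0,0,0,0.6,0,0,0,0,0,0,0.6]' | grep -E 'pos|force'
python3 -c "
from h import *
tool();roller();roller('side')"
```

```text
position: [0.5053, -0.1287, 0.0696]
wrist_force: [-2.8, 1.6, 8.4]
position: [0.5238, -0.1097, 0.0706]
wrist_force: [-2.2, 1.5, 12.2]
position: [0.5385, -0.0947, 0.0706]
wrist_force: [0.6, 0.9, 10.5]
t 8.2667 tcp board x,y -5.7 25.2 z 70.6 toolx deg 47.1 tilt [0.0045 0.0007] F [ 0.6  0.9 10.5] open 0.0513
scene roller n 741 axis y 15.1 yaw deg -1.6 dz 0.2 x -62.1 56.4 at x=+-50 16.5 13.7
side roller n 478 axis y 14.8 yaw deg -1.4 dz -0.1 x -67.7 58.6 at x=+-50 16.0 13.5
```

```bash
python3 -m handwheel '[0,0,-0.3,0,0,0,0.6,-0.43,0,-0.1,0,0,0,0.6,-0.43,0,0,0,0,0,0.6,0,0,0.2,0,0,0,0.6,0,0,0.1,0,0,0,0.6,0,0,0.1,0,0,0,0.6,0,0,0,0,0,0,0.6]' | grep -E 'pos|force'
python3 -m handwheel '[0.2,0,0,0,0,0,0.6,0.2,0,0,0,0,0,0.6,0.2,0,0,0,0,0,0.6,0.2,0,0,0,0,0,0.6,0.2,0,0,0,0,0,0.6]' | grep -E 'pos|force';  python3 -m handwheel '[0.2,0,0,0,0,0,0.6,0.2,0,0,0,0,0,0.6,0.2,0,0,0,0,0,0.6,0.2,0,0,0,0,0,0.6,0,0,0,0,0,0,0.6]' | grep -E 'pos|force'
python3 -c "
from h import *
tool();roller();roller('side')"
```

```text
position: [0.5214, -0.1115, 0.0697]
wrist_force: [-1.5, 0.8, 8.0]
position: [0.5399, -0.0925, 0.0706]
wrist_force: [-1.2, 1.2, 11.6]
position: [0.5545, -0.0775, 0.0705]
wrist_force: [0.6, 0.4, 9.0]
t 9.7833 tcp board x,y -5.7 48.7 z 70.5 toolx deg 47.1 tilt [0.0047 0.0007] F [0.6 0.4 9. ] open 0.0512
scene roller n 762 axis y 38.6 yaw deg -1.7 dz 0.1 x -64.2 57.1 at x=+-50 40.1 37.1
side roller n 485 axis y 37.9 yaw deg -1.6 dz 0.0 x -66.3 58.6 at x=+-50 39.3 36.5
```

```bash
python3 -m handwheel '[0,0,-0.3,0,0,0,0.6,-0.43,0,-0.1,0,0,0,0.6,-0.43,0,0,0,0,0,0.6,0,0,0.2,0,0,0,0.6,0,0,0.1,0,0,0,0.6,0,0,0.11,0,0,0,0.6,0,0,0,0,0,0,0.6]' | grep -E 'pos|force'
python3 -m handwheel '[0.2,0,0,0,0,0,0.6,0.2,0,0,0,0,0,0.6,0.2,0,0,0,0,0,0.6,0.2,0,0,0,0,0,0.6,0.2,0,0,0,0,0,0.6]' | grep -E 'pos|force';  python3 -m handwheel '[0.2,0,0,0,0,0,0.6,0.2,0,0,0,0,0,0.6,0.2,0,0,0,0,0,0.6,0.2,0,0,0,0,0,0.6,0,0,0,0,0,0,0.6]' | grep -E 'pos|force'
python3 -c "
from h import *
tool();roller();roller('side');p=arm.get_image('scene');C=cloud(p);P=C[masks(p,C)['card']]*1000; print('card y',*np.percentile((P[:,:2]-B)@U,[0,1,50,99,100]).round(1))"
```

```text
position: [0.5376, -0.0942, 0.0697]
wrist_force: [-3.6, 1.1, 9.0]
position: [0.5562, -0.0752, 0.0706]
wrist_force: [-1.2, 2.0, 12.9]
position: [0.5708, -0.0602, 0.0705]
wrist_force: [0.2, 0.6, 10.1]
t 11.3 tcp board x,y -5.6 72.4 z 70.5 toolx deg 47.1 tilt [0.0052 0.0008] F [ 0.2  0.6 10.1] open 0.0512
scene roller n 771 axis y 61.9 yaw deg -1.5 dz 0.3 x -62.4 57.8 at x=+-50 63.2 60.6
side roller n 466 axis y 61.5 yaw deg -1.5 dz -0.1 x -67.4 58.8 at x=+-50 62.8 60.1
card y -37.4 -37.0 -30.4 -23.4 -23.2
```

The last short stroke moves the axis +11 mm, to about 73. Then I lift clear.

```bash
python3 -m handwheel '[0,0,-0.3,0,0,0,0.6,-0.36,0,-0.1,0,0,0,0.6,-0.36,0,0,0,0,0,0.6,0,0,0.2,0,0,0,0.6,0,0,0.1,0,0,0,0.6,0,0,0.11,0,0,0,0.6,0,0,0,0,0,0,0.6]' | grep -E 'pos|force'
python3 -m handwheel '[0.19,0,0,0,0,0,0.6,0.19,0,0,0,0,0,0.6,0.19,0,0,0,0,0,0.6,0.19,0,0,0,0,0,0.6,0.12,0,0,0,0,0,0.6,0,0,0,0,0,0,0.6,0,0,0,0,0,0,0.6]' | grep -E 'pos|force'
python3 -m handwheel '[0,0,-0.2,0,0,0,0.6,0,0,-0.4,0,0,0,0.6,0,0,-1,0,0,0,0.6,0,0,-1,0,0,0,0.6,0,0,-1,0,0,0,0.6,-1,0,-1,0,0,0,0.6,-1,0,-1,0,0,0,0.6,-1,0,-1,0,0,0,0.6,-1,0,0,0,0,0,0.6,0,0,0,0,0,0,0.6]' | grep -E 'pos|force'
python3 - <<'E'
from h import *
tool();roller();roller('side')
for n in('scene','side'):
    p=arm.get_image(n);C=cloud(p);M=masks(p,C);P=C[M['card']]*1000; print('card y',*np.percentile((P[:,:2]-B)@U,[0,1,50,99,100]).round(1))
    b=(C[M['wood']][:,:2]*1000-B);print('wood y',np.percentile(b@U,[.2,99.8]).round(1)); P=C[M['tube']]; print('tubes/glue',*rect(P))
p=arm.get_image('wrist'); save(p,'w2.png')
E
```

```text
position: [0.5568, -0.0739, 0.0703]
wrist_force: [-3.8, 1.6, 13.0]
position: [0.5727, -0.0576, 0.0706]
wrist_force: [-1.2, 1.5, 13.7]
position: [0.5, -0.1373, 0.2354]
wrist_force: [-0.6, -0.3, -1.2]
t 13.45 tcp board x,y -4.8 -32.3 z 235.4 toolx deg 46.6 tilt [ 0.0016 -0.003 ] F [-0.6 -0.3 -1.2] open 0.0512
scene roller n 936 axis y 72.2 yaw deg -1.7 dz 0.1 x -61.6 57.6 at x=+-50 73.7 70.8
side roller n 677 axis y 72.0 yaw deg -1.4 dz -0.1 x -65.9 57.8 at x=+-50 73.2 70.8
card y -36.7 -36.4 -27.0 12.5 13.9
wood y [-115.2  115.5]
tubes/glue [665.9 -70. ] [102.9 292.1] 10.7
card y -32.2 -31.3 -10.4 25.4 27.0
wood y [-114.8  114. ]
tubes/glue [663.2 -63.6] [102.6 283.9] 10.6
```

View pics/w2.png

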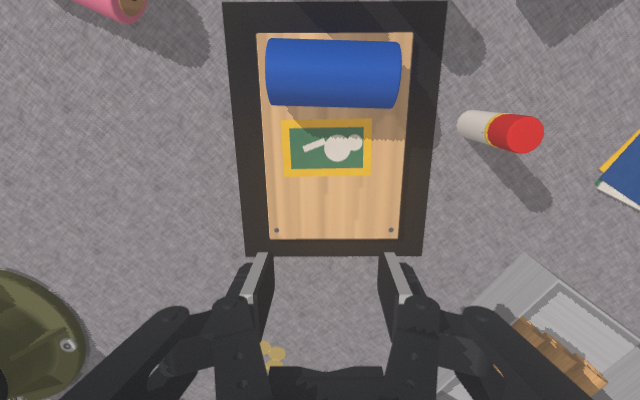

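The wrist view shows the roller at (266–402, 38–108) on bare wood. There is a gap of wood before the card (top edge at row 120) and a margin of wood beyond the roller. The gripper is clear.

```bash
python3 -c "
from plant import arm
print(arm.job_done())"
```

```text
the job is handed in; nothing more can be done
None
```

I rolled the blue roller straight across the whole card and left it on the bare wood at the far end, then handed the job in. The hand-in gives no verdict.

- **Rolling:** It took six strokes with two spread fingertips on top. Every force reading while rolling was between 8 and 14 N. The axis moved about half as far as the fingertips, so it rolled without dragging.
- **Final position:** The two cameras put the axis at board y = 72 mm, so the roller covers about y = 42 to 102 mm. The card ends at about y = 30 mm and the wood at y = 115 mm.
- **Squareness:** The roller lies about 1.5° off the board's x axis, the same as at the start; I did not correct this.
- **Other things:** The tubes and glue stick were measured together, and their overall outline had not moved beyond camera noise.
- **Time:** About 14 s of the 58 s was used, and the gripper was clear when I handed in.

One disagreement: the last card edge readings were low (14 mm in one view, 27 mm in the other). I took that as the roller and its shadow hiding part of the card, and kept the far edge measured before rolling (28–31 mm). The last wrist picture shows bare wood between the card and the roller.

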